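Present the model submarine's sail to the primer nozzle

TASK

Get the model submarine's sail (the finned tower standing on the hull's deck) ready for priming: first clear the nozzle of the spray can that is clamped in the bench stand by pressing its cap all the way down and letting it spring back up. Then lift the sail out of the deck and hold it in the air in front of that nozzle for your colleague to spray: upright, port (left-hand) side squarely facing the nozzle, the middle of the sail straight ahead of the nozzle hole and level with it, 20 cm away from it. Do not press the cap again once the sail is out, leave everything else on the bench where it is, and finish holding the sail still there: do not put it down or let go.

Things in the scene. Friction and masses are not known exactly. Their poses are not given: they have to be found in the camera images.
- nozzle (a joint): travel of the spray cap on the primer can in the stand, m: 0 up, 0.004 fully down. It is sprung: about 2.5 N to start, 7 N to hold it fully down; let go, it springs back to 0.
- nozzle_top (a point): centre of the top of that white spray cap (round, 24 mm across, 22 mm high), 184 mm above the bench; moves down with the cap. The can (53 mm diameter) is fixed upright in a heavy round bench stand (100 mm diameter) with a steel post behind the can, 110 mm high; the stand does not move.
- orifice (a point): the nozzle hole, at the tip of the short spout on the cap's side, 16.5 mm from the can's axis and 174 mm above the bench (given for the cap up; stays with the stand). Its x axis is the direction of spray (level, out of the spout, towards the white open-fronted booth that stands fixed on the left of the bench, about 0.4 m beyond), z up.
- sail_center (a point): middle (half-way along, across and up) of the model submarine's sail, its tower: grey resin, about 0.14 kg, 130 long, 28 thick, 72 mm tall, flat upright sides, parallel from 25 mm behind this point to 35 mm ahead. Axes: x to the rounded nose (the tail is thin), y to port (left), z up. A thin diving plane juts 30 mm from each side, 29 to 51 mm ahead and 6 mm below this point.
- hull: dark grey hull half-shell, 290 long, 124 wide, flat deck 44 mm wide, 70 mm above the bench; fixed on a board 350 x 210 x 12 mm. Origin: middle of the board's underside; x along the hull to the nose, y to port, z up. The sail starts with its middle 106 mm above this origin, axes alike; an 8 mm tab under it sits loosely (2 to 3 mm play) in a deck slot and lifts straight out.
- knife: hobby knife, round aluminium handle, 145 mm long, 9 mm thick, lying on the building board along its edge. Origin: middle of its underside. Not to be moved.
- marker: grey marker pen with black cap, 136 mm long, 13 mm thick, lying on the paper drawing. Origin: middle of its underside. Not to be moved.
- spare_can: second spray can, loose, black overcap on, 54 mm diameter, 175 mm tall; not the one to use. Origin: middle of its underside. Not to be moved.
- jar_a: small paint jar, 38 mm diameter, 52 mm tall. Origin: middle of its underside. Not to be moved.
- jar_b: small paint jar, 38 mm diameter, 52 mm tall. Origin: middle of its underside. Not to be moved.
- tape: roll of masking tape lying flat, 92 mm diameter, 24 mm high. Origin: middle of its underside. Not to be moved.
- sanding_block: cork sanding block, 75 x 42 x 25 mm. Origin: middle of its underside. Not to be moved.
- rudder: flat grey rudder, another part of the model, 60 x 60 x 7 mm, lying on the bench. Origin: middle of its underside. Not to be moved.

How it is judged:
By the outcome, as a careful person would: the job done as asked, in the order asked, and still so for the second after the job is handed in, while the arm keeps its last pose, push and grip.
It also fails if it takes over 51 s, if anything falls off the work surface, if the arm or the gripper's body presses on something with over 40 N, if the wrist force passes 120 N, or if a joint passes its speed limit or range.

ROBOT

A 6-joint arm with a two-finger parallel gripper is mounted at the origin on the work surface. World frame = base frame: x ahead of the robot, y to its left, z up, the work surface at z = 0. Lengths are in mm, angles in degrees, forces in N, time in s.
With the tool pointing down it reaches from about 300 to 850 mm from the base axis. Payload 4.2 kg.
Tool frame: the origin (TCP) lies on the centre line of the jaws, within the pads' length; the fingertips stand 14 mm ahead of it and the grasp point (between the pads) lies 5 mm behind it; z points along the fingers, y is the direction in which the jaws open and shut (so a half turn about z gives the same grasp; the last joint's range is limited). The gripper opens to 91 mm and grips with 3 to 60 N. Pads are 32 mm wide; open, the fingers measure 118 mm over their backs; the gripper's body (76 mm by 178 mm) begins 60 mm behind the grasp point.
Start: joints at [62.223, 18.312, 89.639, -0, 72.044, -1.146], TCP at [257.746, 514.016, 194.876] pointing down, gripper open.
Joint ranges: [-177.97, 177.97], [-48.28, 115.42], [12.27, 149.76], [-77.06, 257.06], [2.81, 150.46], [-146.56, 146.56]. Speed limits (degrees/s): [147.25, 147.25, 180, 180, 180, 180].

INTERFACE

Orientations are given as [roll, pitch, yaw] about the fixed x, y, z axes, in that order (R = Rz(yaw) Ry(pitch) Rx(roll)).
In Python, from workcell import env gives the robot as it stands.
- The arm moves only by the tool play_rows, never from a script. Its argument "increments" is a list of rows, each a list of 5 numbers: the shift along the world's x, y, z in mm, then the turn about the world's z in degrees, then the closure, from 0 (fully open) to 1 (shut). In form: [[x, y, z, yaw, fingers], ...]. A call has 1 to 20 rows; each row shifts and turns the commanded pose from where the row before left it; what a row does not reach is not made up. A row lasts 1/8 s, in which the tool goes at most 62.5 mm and 10.7 degrees, less where a joint would pass 70% of its speed; a pose out of reach is approached as far as the arm can. A call is refused whole if a number of a shift passes 62.5 or a number of a turn 10.7, either way. A call with a gripper value outside its range is refused whole. The fingers move at their own pace and stop on an object; "newtons" is the grip in N (left out, the last holds). Time passes only in rows, so rows that do not move let the fingers close. It gives the time, the measured TCP pose, the force and the opening at its end, in the units of the state.
- env.state(): the state, without advancing time (a new reading comes with each control period).
- env.grab_frame(name): name is "side" or "top"; returns the picture (420x560x3 uint8, red, green, blue); there is no depth.
- env.calibration(name): a dict with "fx", "fy", "cx", "cy" (pixels), "dist_coeffs" ([k1, k2, p1, p2, k3] as OpenCV has them; the pictures are not rectified), "R" (3x3) and "t" (3): a world point X has camera coordinates R X + t. Camera axes: x right, y down, z forward; pixel columns grow to the right and rows downward; lengths in mm; the calibration is good to about 2 mm. A picture is of the moment at which its call begins. calibration takes no time and is no camera call.
- env.job_done(): hands the job in, once; it reports no verdict.
The state is a dict: "time_s": time; "qpos": joint angles; "qvel": joint speeds; "effort": joint torques, N m; "ee_pos": TCP position; "ee_rot": TCP orientation; "force": force on the tool from outside, world axes, zero at the start; "torque": the same for the moment, N m; "gripper_width": finger opening in mm.
Only numpy, scipy, OpenCV 4.12 (cv2) and the standard library are available. Lean on these libraries where they do the work, as an engineer would, in place of code of your own. Each camera call takes 0.05 s, during which the arm holds its last target.

## Working session

There is one attempt and no reset: what is moved stays moved. The work goes in short steps, Python scripts to look and compute and a tool call to move; the robot and the scene stay as the last step left them, time stands still between calls to the robot, and variables do not carry over. Pictures are saved under pics/ and viewed, and the job is handed in when it is done.

Besides the shell and the picture viewer there is one more tool, called after "Call:" in YAML: its name, and indented under it one key for each argument. play_rows: Moves the arm, as the interface text tells. Its arguments: {"type":"object","properties":{"increments":{"type":"array"},"newtons":{"type":"number"}},"required":["increments"]}

```bash
mkdir -p pics; ls
python3 - <<'E'
from workcell import env
import cv2
for n in ["side","top"]:
    im=env.grab_frame(n); cv2.imwrite(f"pics/{n}0.png",im[:,:,::-1])
    c=env.calibration(n); print(n,c)
print(env.state())
E
```

```text
pics
side {'fx': 444.5997743687815, 'fy': 444.5997743687815, 'cx': 278.13798046587976, 'cy': 201.3346530354397, 'dist_coeffs': array([-0.03886964,  0.        ,  0.        ,  0.        ,  0.        ]), 'R': array([[ 0.96365406, -0.26663932,  0.01656257],
       [-0.14901593, -0.58794046, -0.79505991],
       [ 0.22173204,  0.76369463, -0.60630472]]), 't': array([-561.21650108,  178.22303592, 1225.5963815 ])}
top {'fx': 505.04381404299903, 'fy': 505.04381404299903, 'cx': 277.002380519173, 'cy': 208.5488679998416, 'dist_coeffs': array([0.02487957, 0.        , 0.        , 0.        , 0.        ]), 'R': array([[ 0.02331967, -0.99971297,  0.00549253],
       [-0.98952979, -0.02386417, -0.1423422 ],
       [ 0.14243242, -0.00211565, -0.98980227]]), 't': array([  -4.52185188,  566.52190804, 1275.4286463 ])}
{'time_s': 0.1, 'qpos': array([ 6.22238416e+01,  1.83467554e+01,  8.96987061e+01, -7.80244675e-04,
        7.20433313e+01, -1.14642253e+00]), 'qvel': array([ 0.00526053,  0.02262577, -0.00225185,  0.04447082, -0.07697491,
        0.00570503]), 'effort': array([ 1.49667481e-03, -4.13331950e+01, -2.32510614e+01,  7.28316559e-02,
        4.21105733e-02, -6.62483103e-05]), 'ee_pos': array([257.51547794, 513.5818563 , 194.12144026]), 'ee_rot': array([-1.79911210e+02, -1.03480676e-03,  1.53370504e+02]), 'force': array([ 0.24852274, -1.03711641, -0.44598209]), 'torque': array([-0.03963658,  0.00177704,  0.01558182]), 'gripper_width': 91.00081962785312}
```

View pics/side0.png

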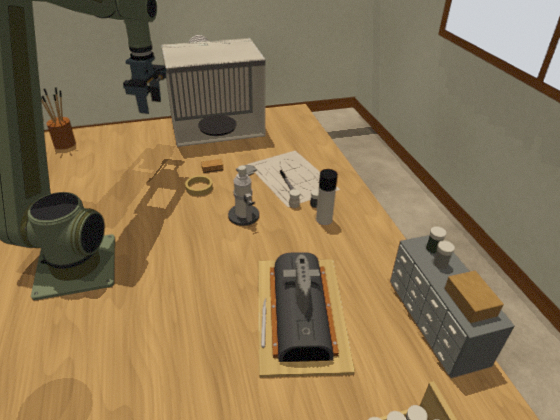

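View pics/top0.png

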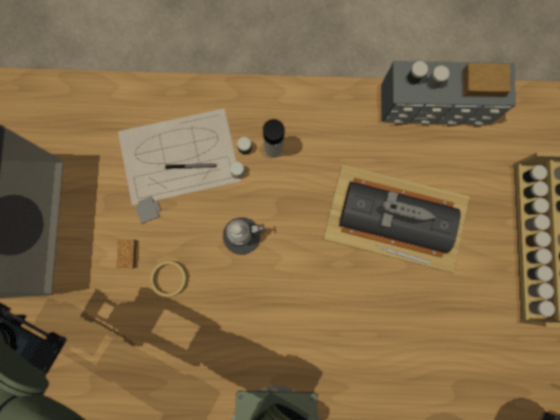

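Run:
```python
import cv2
t=cv2.imread("pics/top0.png");s=cv2.imread("pics/side0.png")
cv2.imwrite("pics/z1.png",cv2.resize(t[160:275,320:480],None,fx=5,fy=5,interpolation=cv2.INTER_CUBIC))
cv2.imwrite("pics/z2.png",cv2.resize(s[150:250,190:350],None,fx=5,fy=5,interpolation=cv2.INTER_CUBIC))
cv2.imwrite("pics/z3.png",cv2.resize(t[200:270,205:305],None,fx=8,fy=8,interpolation=cv2.INTER_CUBIC))
cv2.imwrite("pics/z4.png",cv2.resize(s[240:380,240:360],None,fx=4,fy=4,interpolation=cv2.INTER_CUBIC))
```

```text
(no output)
```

View pics/z1.png

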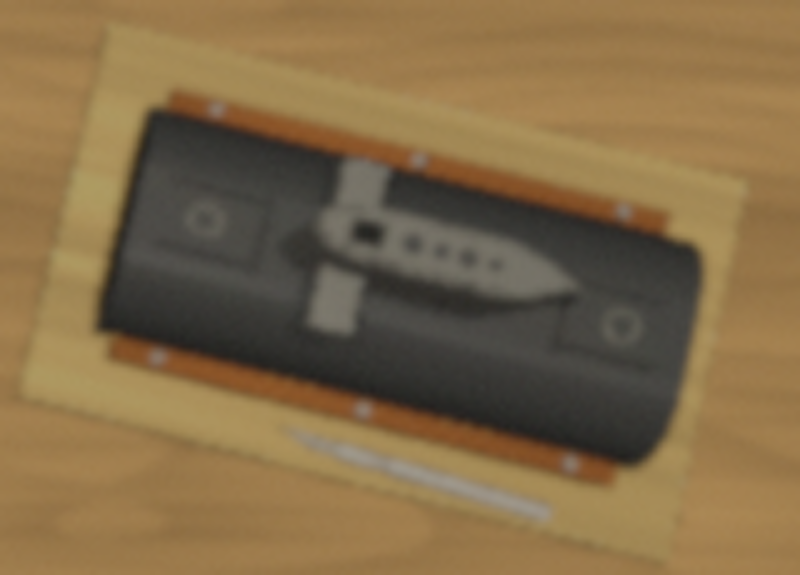

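View pics/z2.png

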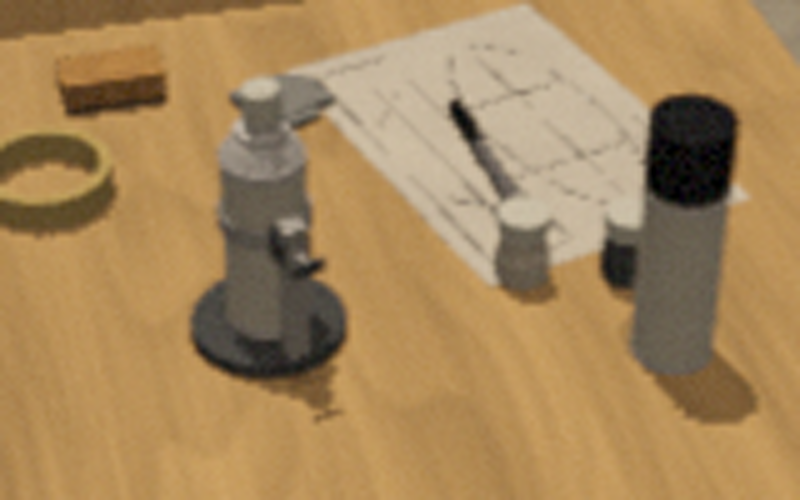

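View pics/z3.png

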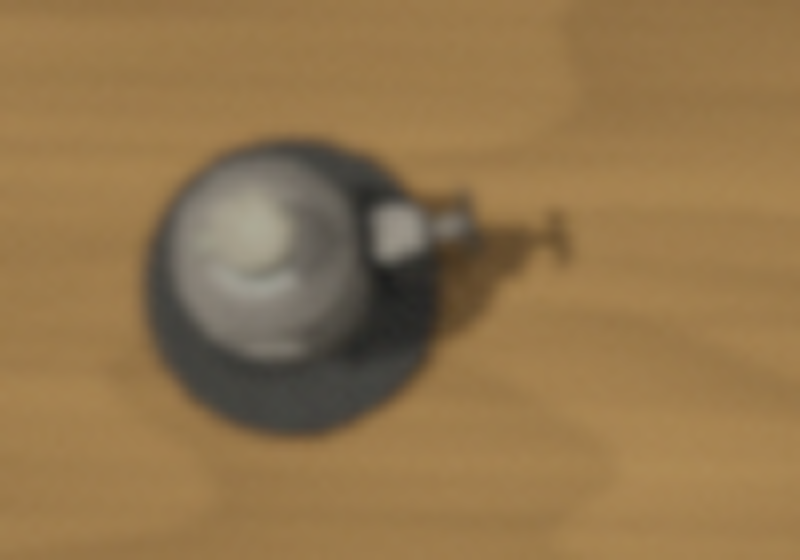

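View pics/z4.png

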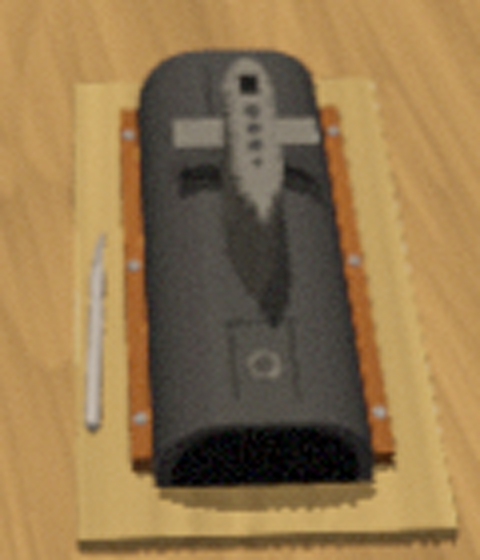

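```bash
cat > h.py <<'E'
import numpy as np, cv2
from workcell import env
def ray(n,uv):
    c=env.calibration(n); K=np.array([[c['fx'],0,c['cx']],[0,c['fy'],c['cy']],[0,0,1]])
    p=cv2.undistortPoints(np.array([[uv]],float),K,np.array(c['dist_coeffs']))[0,0]
    R=np.array(c['R']);t=np.array(c['t'])
    return -R.T@t, R.T@np.array([p[0],p[1],1.])
def plane(n,uv,z):
    o,d=ray(n,uv); return o+d*(z-o[2])/d[2]
def tri(uvt,uvs):
    o1,d1=ray('top',uvt);o2,d2=ray('side',uvs)
    A=np.stack([d1,-d2],1); k=np.linalg.lstsq(A,o2-o1,rcond=None)[0]
    a=o1+k[0]*d1;b=o2+k[1]*d2; return (a+b)/2,np.linalg.norm(a-b)
def proj(n,X):
    c=env.calibration(n); K=np.array([[c['fx'],0,c['cx']],[0,c['fy'],c['cy']],[0,0,1]])
    return cv2.projectPoints(np.array(X,float).reshape(-1,1,3),cv2.Rodrigues(np.array(c['R']))[0],np.array(c['t'],float),K,np.array(c['dist_coeffs']))[0][:,0]
E
python3 - <<'E'
import cv2
t=cv2.imread("pics/top0.png");s=cv2.imread("pics/side0.png")
def z(im,x0,y0,w,h,f): 
    a=cv2.resize(im[y0:y0+h,x0:x0+w],None,fx=f,fy=f,interpolation=cv2.INTER_NEAREST)
    a=cv2.normalize(a,None,0,255,cv2.NORM_MINMAX)
    for i in range(0,w,5): cv2.putText(a,str(x0+i),(i*f,8),0,.3,(0,255,255));cv2.line(a,(i*f,10),(i*f,16),(0,255,255))
    for i in range(0,h,5): cv2.putText(a,str(y0+i),(0,i*f+8),0,.3,(0,255,255))
    return a
cv2.imwrite("pics/c1.png",z(s,225,160,40,30,20))
cv2.imwrite("pics/c2.png",z(t,218,210,52,48,12))
E
```

```text
(no output)
```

View pics/c1.png

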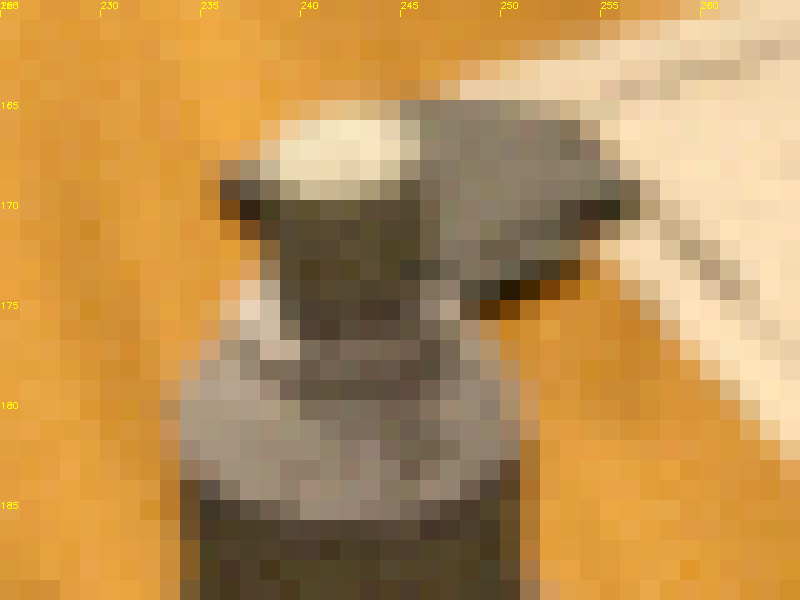

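View pics/c2.png

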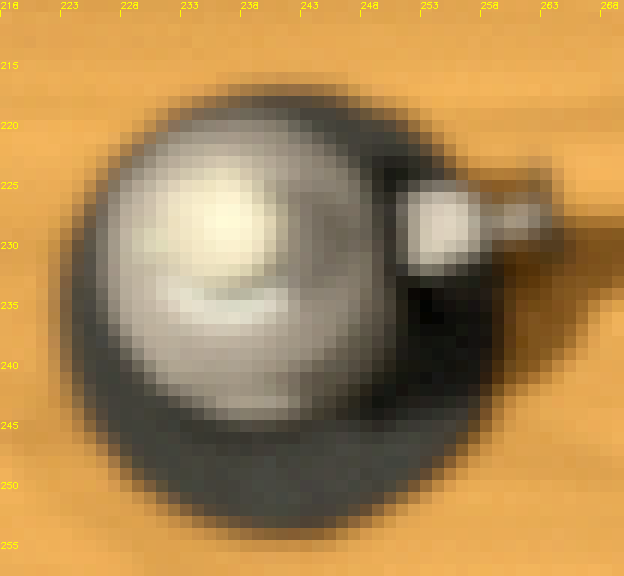

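Run:
```python
from h import *
np.set_printoptions(precision=1,suppress=True)
print('cap',plane('top',(236.3,227.8),184),plane('side',(241.9,166.9),184),tri((236.3,227.8),(241.9,166.9)))
im=cv2.imread("pics/top0.png");hsv=cv2.cvtColor(im,cv2.COLOR_BGR2HSV)
# stand disc: non-wood (low sat) in region
m=((hsv[...,1]<90)).astype(np.uint8); m[:, :215]=0;m[:,275:]=0;m[:212]=0;m[260:]=0
c=max(cv2.findContours(m,0,2)[0],key=cv2.contourArea)[:,0]
cc=c[(c[:,0]<250)&(c[:,1]>225)|(c[:,0]<240)]
e=cv2.fitEllipse(cc.astype(np.float32)); print(e)
for z in (0,10,15): print('disc',z,plane('top',e[0],z))
print('post',plane('top',(255.2,228.3),110))
for zz in (60,85,95): print('knob',plane('top',(260.5,227.8),zz))
print('spout',plane('top',(229.8,229.6),174),plane('side',(236.2,169.5),174),tri((229.8,229.6),(236.2,169.5)))
b=[(109,165)];
```

```text
cap [498.8 101.9 184. ] [496.8  99.8 184. ] (array([498.1, 102.2, 182.4]), np.float64(1.676246828746033))
((240.69277954101562, 235.50323486328125), (34.87157440185547, 35.48625183105469), 164.50572204589844)
disc 0 [497.4 103.9   0. ]
disc 10 [496.5 103.2  10. ]
disc 15 [496.1 102.8  15. ]
post [506.3  61.4 110. ]
knob [513.   49.9  60. ]
knob [510.4  49.2  85. ]
knob [509.4  48.9  95. ]
spout [495.2 117.7 174. ] [480.5 105.3 174. ] (array([489.5, 119.2, 164.9]), np.float64(13.20649870515493))
```

Run:
```python
from h import *
np.set_printoptions(precision=1,suppress=True)
A=np.array([497.5,102,0])
for a in (80,90,95,100,105,110,120):
    d=np.array([np.cos(np.radians(a)),np.sin(np.radians(a)),0])
    X=A+16.5*d+[0,0,174]
    print(a,proj('top',X),proj('side',X), 'base', proj('top',A+12*d+[0,0,174])[0])
print(proj('top',A+[0,0,184]),proj('side',A+[0,0,184]))
```

```text
80 [[229.6 227.4]] [[241.9 166.3]] base [231.5 227.8]
90 [[229.5 228.6]] [[241.  166.4]] base [231.4 228.7]
95 [[229.5 229.2]] [[240.5 166.4]] base [231.4 229.1]
100 [[229.5 229.8]] [[240.  166.5]] base [231.5 229.6]
105 [[229.7 230.5]] [[239.6 166.7]] base [231.5 230. ]
110 [[229.8 231. ]] [[239.2 166.8]] base [231.7 230.4]
120 [[230.3 232.2]] [[238.4 167.1]] base [232.  231.3]
[[236.3 228.3]] [[242.  166.5]]
```

Run:
```python
from h import *
np.set_printoptions(precision=1,suppress=True)
g=lambda p:(320+p[0]/5-.5,160+p[1]/5-.5)
P=[plane('top',g(p),12) for p in [(109,25),(747,183),(667,567),(22,398)]]
for p in P: print('board',p)
C=np.mean(P,0)
print('C',C,[np.linalg.norm(P[i]-P[(i+1)%4]) for i in range(4)])
d=(P[0]+P[3]-P[1]-P[2])[:2]; print('nose ang',np.degrees(np.arctan2(d[1],d[0])))
n=plane('top',g((320,224)),142);t=plane('top',g((578,291)),142);v=n-t
print('sail',n,t,(n+t)/2,np.linalg.norm(v),np.degrees(np.arctan2(v[1],v[0])))
# mask
im=cv2.imread("pics/top0.png");hsv=cv2.cvtColor(im,cv2.COLOR_BGR2HSV)
m=((hsv[...,2]>95)&(hsv[...,1]<80)).astype(np.uint8);m[:,:375]=0;m[:,445:]=0;m[:190]=0;m[230:]=0
n,l,s,c=cv2.connectedComponentsWithStats(m);print(s,c)
cv2.imwrite("pics/m.png",cv2.resize(m[160:275,320:480]*255,None,fx=5,fy=5,interpolation=0))
s=cv2.imread("pics/side0.png")
a=cv2.resize(s[245:330,270:330],None,fx=7,fy=7,interpolation=2);cv2.imwrite("pics/c3.png",a)
```

```text
board [ 694.7 -161.7   12. ]
board [ 616.5 -502.3   12. ]
board [ 411.9 -454.3   12. ]
board [ 492.1 -116.8   12. ]
C [ 553.8 -308.8   12. ] [np.float64(349.4334547709151), np.float64(210.08556414881494), np.float64(346.8096272729717), np.float64(207.55865364397025)]
nose ang 76.8481457856822
sail [ 568.4 -246.8  142. ] [ 538.9 -369.9  142. ] [ 553.6 -308.3  142. ] 126.61138357936852 76.52305388129325
[[     0      0    560    420 234610]
 [   403    191      2      2      4]
 [   384    192     50     27    487]
 [   444    202      1      1      1]
 [   382    214     10     12     98]] [[279.2 209.5]
 [403.5 191.5]
 [406.  207.9]
 [444.  202. ]
 [386.6 219.8]]
```

View pics/m.png

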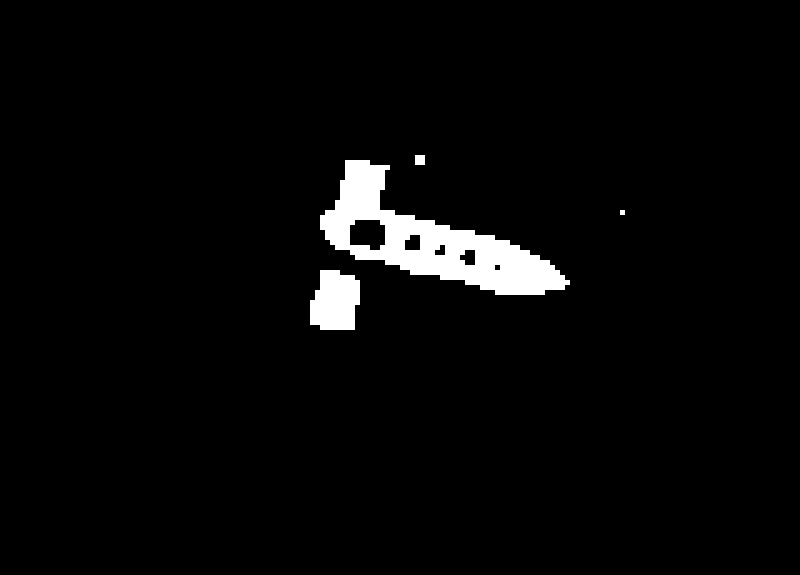

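View pics/c3.png

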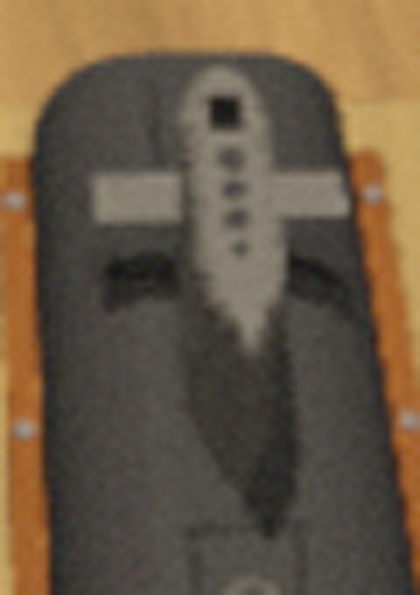

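Call:
play_rows:
  increments:
    - [0,0,25,0,0.5]
    - [0,0,25,0,1]
    - [17,-29,0,-5.5,1]
    - [17,-29,0,-5.5,1]
    - [17,-29,0,-5.5,1]
    - [17,-29,0,-5.5,1]
    - [17,-29,0,-5.5,1]
    - [17,-29,0,-5.5,1]
    - [17,-29,0,-5.5,1]
    - [17,-29,0,-5.5,1]
    - [17,-29,0,-5.5,1]
    - [17,-29,0,-5.5,1]
    - [17,-29,0,-5.5,1]
    - [17,-29,0,-5.5,1]
    - [17,-29,0,-5.5,1]
    - [17,-29,0,-5.5,1]
  newtons: 15

```text
time_s: 2.1
ee_pos: [495.9, 106.9, 244.5]
ee_rot: [-180.0, 0.0, 76.2]
force: [0.1, 0.4, 0.3]
gripper_width: 0.2
```

Call:
play_rows:
  increments:
    - [1.5,-4.5,-10,0,1]
    - [0,0,-15,0,1]
    - [0,0,-10,0,1]
    - [0,0,-5,0,1]
    - [0,0,0,0,1]
    - [0,0,0,0,1]

```text
time_s: 2.85
ee_pos: [497.5, 103.8, 205.3]
ee_rot: [179.9, -0.0, 76.4]
force: [1.4, 0.2, -0.3]
gripper_width: 0.8
```

Run:
```python
from h import *
s=env.state();print(s['ee_pos'],s['force'])
for n in ["side","top"]: cv2.imwrite(f"pics/{n}1.png",env.grab_frame(n)[:,:,::-1])
a=cv2.imread("pics/side1.png")[110:250,190:310];b=cv2.imread("pics/top1.png")[170:290,190:310]
cv2.imwrite("pics/d1.png",np.hstack([cv2.resize(a,(400,460)),cv2.resize(b,(400,460))]))
```

```text
[497.4652643  103.82865045 205.29878375] [ 1.43983255  0.22066283 -0.25612302]
```

View pics/d1.png

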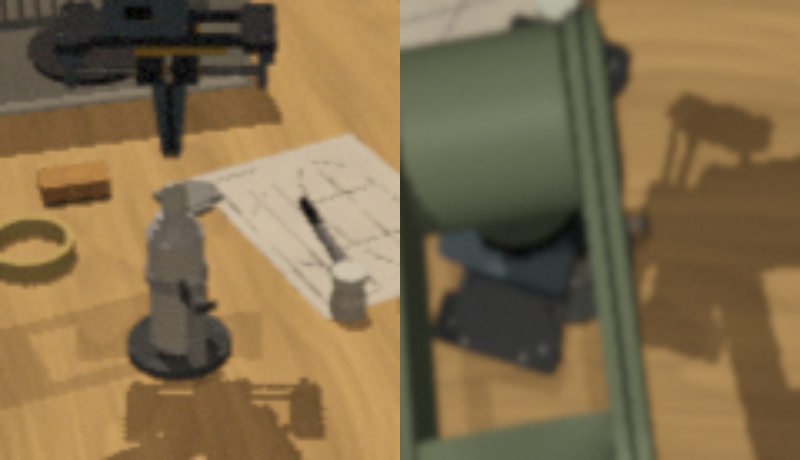

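Run:
```python
from h import *
print(proj('side',[[497.5,103.8,191.3],[497.5,103.8,205.3],[497.5,103.8,220],[497.5,102,184]]))
b=cv2.imread("pics/side1.png")[130:190,220:270]
cv2.imwrite("pics/d2.png",cv2.resize(b,None,fx=10,fy=10,interpolation=0))
```

```text
[[241.77774433 164.04128367]
 [241.62084332 159.96662254]
 [241.45414799 155.63106278]
 [241.98410296 166.46894598]]
```

View pics/d2.png

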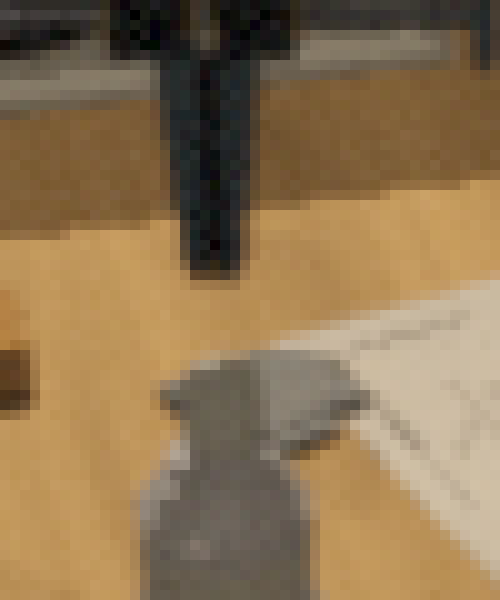

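Run:
```python
from h import *
a=np.radians(153.4); y=np.array([np.sin(a),-np.cos(a),0])
for s in (1,-1):
  for dz in (0,-14): print(proj('side',np.array([257.5,513.6,194.1+dz])+s*45.5*y), proj('top',np.array([257.5,513.6,194.1+dz])+s*45.5*y))
b=cv2.imread("pics/side0.png")[30:130,100:200]
cv2.imwrite("pics/d3.png",cv2.resize(b,None,fx=6,fy=6,interpolation=2))
```

```text
[[156.45498717 105.94011808]] [[ 27.07455077 322.24392618]]
[[157.01632758 109.50669097]] [[ 30.12789654 321.7318342 ]]
[[145.67357901 117.16750237]] [[ 62.69300477 341.93309416]]
[[146.32076343 120.84019731]] [[ 65.31304154 341.1769524 ]]
```

View pics/d3.png

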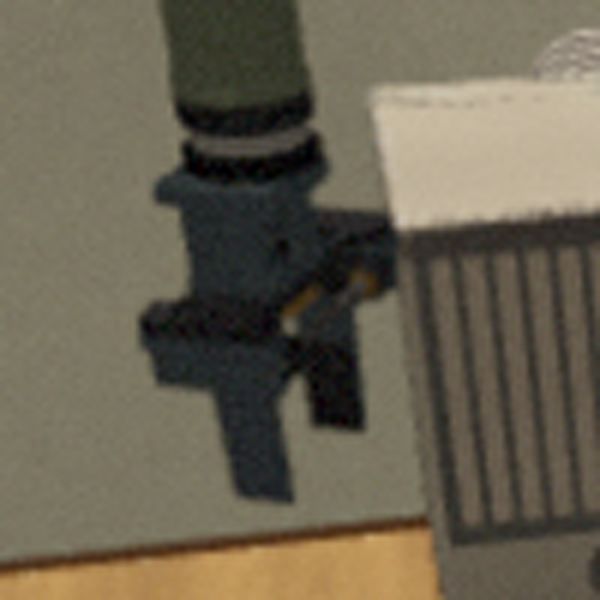

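Run:
```python
from h import *
print(proj('side',[[0,0,0],[0,0,184]]),proj('top',[[0,0,0]]))
b=cv2.imread("pics/top0.png")[290:390,0:120]
cv2.imwrite("pics/d4.png",cv2.resize(b,None,fx=6,fy=6,interpolation=2))
```

```text
[[ 76.37662183 265.40711312]
 [ 57.5595187  213.95361638]] [[275.20302927 433.98126412]]
```

View pics/d4.png

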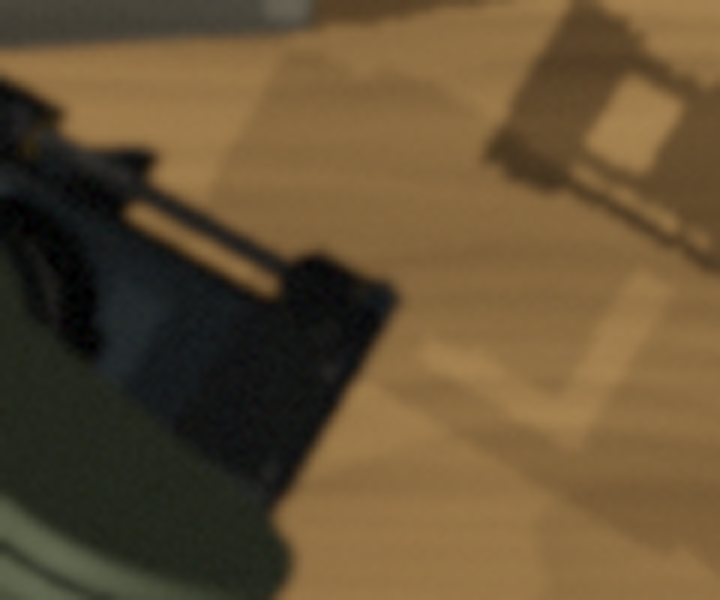

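Call:
play_rows:
  increments:
    - [0,-1.5,-3,0,1]
    - [0,0,-2,0,1]
    - [0,0,-1,0,1]
    - [0,0,-1,0,1]
    - [0,0,0,0,1]

```text
time_s: 3.58
ee_pos: [497.2, 102.0, 197.8]
ee_rot: [-180.0, 0.0, 76.4]
force: [-0.3, -0.1, -0.9]
gripper_width: 0.3
```

Call:
play_rows:
  increments:
    - [0,0,-1,0,1]
    - [0,0,-1,0,1]
    - [0,0,0,0,1]

```text
time_s: 3.95
ee_pos: [497.2, 102.0, 195.8]
ee_rot: [-180.0, 0.0, 76.4]
force: [0.2, -1.0, -0.5]
gripper_width: 0.3
```

Run:
```python
from h import *
b=env.grab_frame("side")[:,:,::-1][130:190,220:270]
cv2.imwrite("pics/d5.png",cv2.resize(b,None,fx=10,fy=10,interpolation=0))
```

```text
(no output)
```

View pics/d5.png

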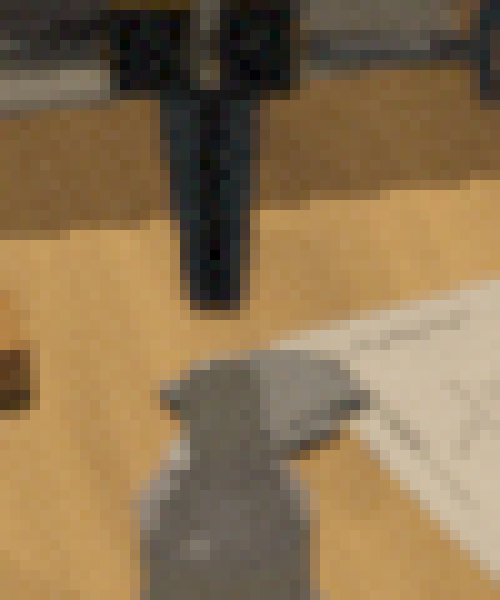

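Call:
play_rows:
  increments:
    - [0,0,-2,0,1]
    - [0,0,-2,0,1]
    - [0,0,-2,0,1]
    - [0,0,0,0,1]

```text
time_s: 4.5
ee_pos: [497.1, 102.0, 189.6]
ee_rot: [-180.0, 0.0, 76.4]
force: [-0.6, 0.2, 0.4]
gripper_width: 0.5
```

Call:
play_rows:
  increments:
    - [0,0,-2,0,1]
    - [0,0,-2,0,1]
    - [0,0,-2,0,1]
    - [0,0,0,0,1]

```text
time_s: 5.0
ee_pos: [497.1, 102.0, 183.6]
ee_rot: [-180.0, 0.0, 76.4]
force: [0.7, -0.1, -0.6]
gripper_width: 0.5
```

Run:
```python
from h import *
b=env.grab_frame("side")[:,:,::-1][130:190,220:270]
cv2.imwrite("pics/d6.png",cv2.resize(b,None,fx=10,fy=10,interpolation=0))
```

```text
(no output)
```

View pics/d6.png

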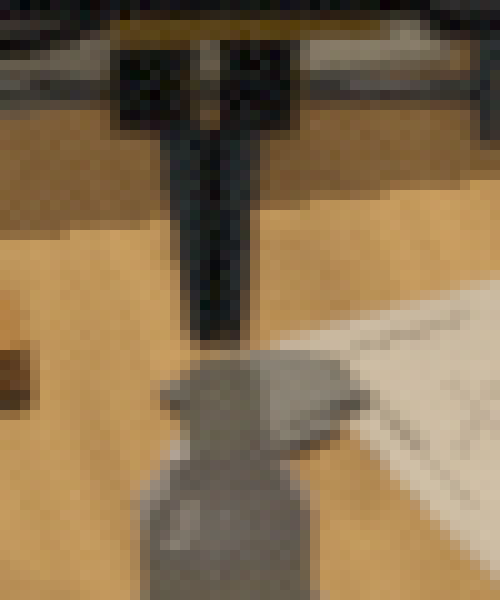

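Call:
play_rows:
  increments:
    - [0,0,-2,0,1]
    - [0,0,-2,0,1]
    - [0,0,-1,0,1]
    - [0,0,0,0,1]

```text
time_s: 5.55
ee_pos: [497.2, 102.0, 178.7]
ee_rot: [-180.0, 0.0, 76.4]
force: [-0.3, -0.2, 1.1]
gripper_width: 0.3
```

Call:
play_rows:
  increments:
    - [0,0,-1,0,1]
    - [0,0,-1,0,1]
    - [0,0,0,0,1]

```text
time_s: 5.92
ee_pos: [497.2, 102.0, 176.8]
ee_rot: [-180.0, 0.0, 76.4]
force: [0.3, -0.5, -0.9]
gripper_width: 0.4
```

Run:
```python
from h import *
b=env.grab_frame("side")[:,:,::-1][130:190,220:270]
cv2.imwrite("pics/d7.png",cv2.resize(b,None,fx=10,fy=10,interpolation=0))
b=env.grab_frame("top")[:,:,::-1]; cv2.imwrite("pics/top2.png",b)
```

```text
(no output)
```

View pics/d7.png

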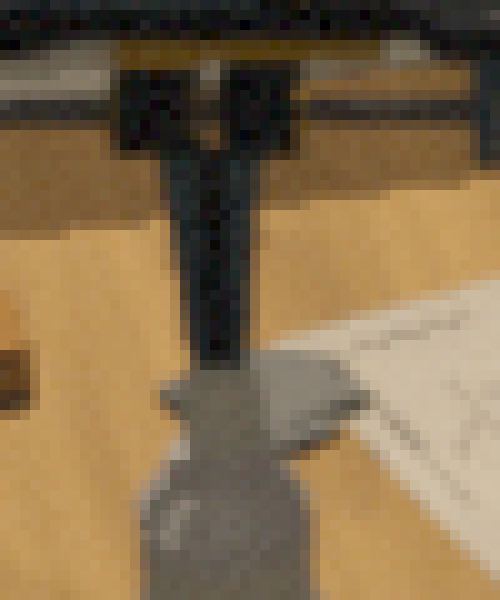

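View pics/top2.png

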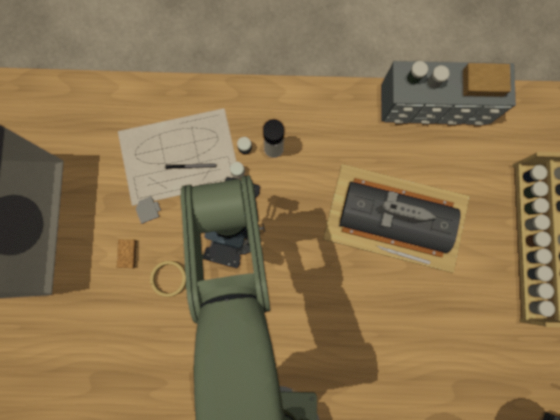

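Call:
play_rows:
  increments:
    - [0,0,-1,0,1]
    - [0,0,-1,0,1]
    - [0,0,0,0,1]

```text
time_s: 6.4
ee_pos: [497.2, 102.0, 174.8]
ee_rot: [-180.0, 0.0, 76.4]
force: [0.1, 0.3, 0.6]
gripper_width: 0.4
```

Call:
play_rows:
  increments:
    - [0,0,-1,0,1]
    - [0,0,0,0,1]

```text
time_s: 6.65
ee_pos: [497.2, 102.0, 173.8]
ee_rot: [-180.0, 0.0, 76.4]
force: [-0.2, -0.1, -0.4]
gripper_width: 0.4
```

Call:
play_rows:
  increments:
    - [0,0,-1,0,1]
    - [0,0,0,0,1]

```text
time_s: 6.9
ee_pos: [497.2, 102.0, 172.8]
ee_rot: [-180.0, 0.0, 76.4]
force: [-0.4, 1.4, -0.0]
gripper_width: 0.4
```

Run:
```python
from h import *
b=env.grab_frame("side")[:,:,::-1][130:190,220:270]
cv2.imwrite("pics/d8.png",cv2.resize(b,None,fx=10,fy=10,interpolation=0))
```

```text
(no output)
```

View pics/d8.png

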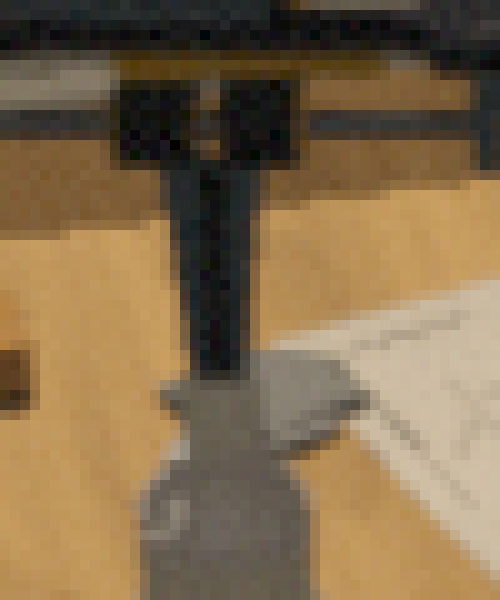

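Call:
play_rows:
  increments:
    - [0,0,-1,0,1]
    - [0,0,-1,0,1]
    - [0,0,0,0,1]

```text
time_s: 7.32
ee_pos: [497.2, 102.0, 170.7]
ee_rot: [-180.0, 0.0, 76.4]
force: [0.7, 0.1, 0.8]
gripper_width: 0.2
```

Call:
play_rows:
  increments:
    - [0,0,-1,0,1]
    - [0,0,-1,0,1]
    - [0,0,0,0,1]

```text
time_s: 7.7
ee_pos: [497.2, 102.0, 168.8]
ee_rot: [-180.0, 0.0, 76.4]
force: [-0.9, -0.1, -0.4]
gripper_width: 0.4
```

Run:
```python
from h import *
b=env.grab_frame("side")[:,:,::-1][130:190,220:270]
cv2.imwrite("pics/d9.png",cv2.resize(b,None,fx=10,fy=10,interpolation=0))
```

```text
(no output)
```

View pics/d9.png

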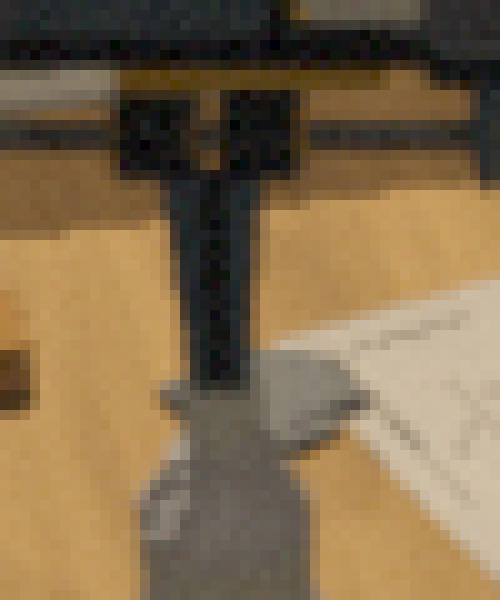

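Call:
play_rows:
  increments:
    - [0,0,-1,0,1]
    - [0,0,-1,0,1]
    - [0,0,0,0,1]

```text
time_s: 8.12
ee_pos: [497.2, 102.0, 166.8]
ee_rot: [-180.0, 0.0, 76.4]
force: [-0.3, 0.1, -0.1]
gripper_width: 0.5
```

Call:
play_rows:
  increments:
    - [0,0,-1,0,1]
    - [0,0,-1,0,1]
    - [0,0,0,0,1]

```text
time_s: 8.5
ee_pos: [497.3, 102.0, 165.1]
ee_rot: [180.0, -0.0, 76.4]
force: [-0.3, -0.3, 2.4]
gripper_width: 0.6
```

Call:
play_rows:
  increments:
    - [0,0,-1,0,1]
    - [0,0,0,0,1]

```text
time_s: 8.75
ee_pos: [497.3, 102.0, 164.1]
ee_rot: [180.0, -0.0, 76.4]
force: [-0.9, -1.1, 3.9]
gripper_width: 0.1
```

Call:
play_rows:
  increments:
    - [0,0,-1,0,1]
    - [0,0,0,0,1]

```text
time_s: 9.0
ee_pos: [497.3, 102.0, 163.0]
ee_rot: [180.0, -0.0, 76.4]
force: [-0.8, 0.3, 4.8]
gripper_width: 0.2
```

Call:
play_rows:
  increments:
    - [0,0,-1,0,1]
    - [0,0,0,0,1]

```text
time_s: 9.25
ee_pos: [497.3, 102.0, 162.1]
ee_rot: [180.0, -0.0, 76.4]
force: [-2.0, 0.2, 5.4]
gripper_width: 0.5
```

Call:
play_rows:
  increments:
    - [0,0,-1,0,1]
    - [0,0,0,0,1]

```text
time_s: 9.5
ee_pos: [497.3, 102.0, 161.3]
ee_rot: [180.0, -0.0, 76.4]
force: [-1.9, 0.4, 6.6]
gripper_width: 0.8
```

Call:
play_rows:
  increments:
    - [0,0,-1,0,1]
    - [0,0,0,0,1]

```text
time_s: 9.75
ee_pos: [497.4, 102.0, 161.1]
ee_rot: [179.9, -0.0, 76.4]
force: [-3.0, -0.9, 11.5]
gripper_width: 0.6
```

Call:
play_rows:
  increments:
    - [0,0,-0.5,0,1]
    - [0,0,0,0,1]
    - [0,0,4,0,1]
    - [0,0,8,0,1]
    - [0,0,20,0,1]
    - [0,0,25,0,1]
    - [0,0,0,0,1]

```text
time_s: 10.62
ee_pos: [498.4, 102.2, 217.6]
ee_rot: [179.8, -0.1, 76.4]
force: [0.3, 0.3, 0.1]
gripper_width: 0.5
```

Run:
```python
from h import *
b=env.grab_frame("side")[:,:,::-1][130:190,220:270]
cv2.imwrite("pics/d10.png",cv2.resize(b,None,fx=10,fy=10,interpolation=0))
print(env.state()['force'])
```

```text
[ 0.00152033  0.66316464 -0.15651692]
```

View pics/d10.png

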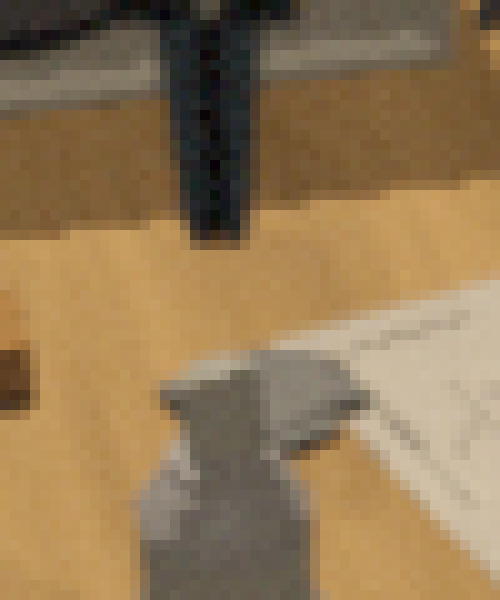

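Call:
play_rows:
  increments:
    - [4.8,-20,0,0,0.5]
    - [4.8,-35,0,0,0]
    - [4.8,-35,0,0,0]
    - [4.8,-35,0,0,0]
    - [4.8,-35,0,0,0]
    - [4.8,-35,0,0,0]
    - [4.8,-35,0,0,0]
    - [4.8,-35,0,0,0]
    - [4.8,-35,0,0,0]
    - [4.8,-35,0,0,0]
    - [4.8,-35,0,0,0]
    - [4.8,-35,0,0,0]
    - [0,0,-20,0.3,0]
    - [0,0,-20,0,0]
    - [0,0,-10,0,0]
    - [0,0,0,0,0]

```text
time_s: 12.68
ee_pos: [554.2, -302.5, 164.8]
ee_rot: [-179.8, -0.0, 76.7]
force: [-0.2, -0.6, 0.2]
gripper_width: 91.3
```

Run:
```python
from h import *
a=env.grab_frame("side")[:,:,::-1]; cv2.imwrite("pics/side3.png",a)
b=env.grab_frame("top")[:,:,::-1]; cv2.imwrite("pics/top3.png",b)
s=env.state();print(s['ee_pos'],s['ee_rot'],s['force'])
cv2.imwrite("pics/e1.png",np.hstack([cv2.resize(a[190:340,230:370],None,fx=2.8,fy=2.8),cv2.resize(b[150:300,320:455],None,fx=2.8,fy=2.8)]))
```

```text
[ 555.14453148 -302.99401308  166.66811416] [1.79961766e+02 9.65252887e-03 7.66821038e+01] [ 0.17484256 -0.24192768 -0.44904178]
```

View pics/e1.png

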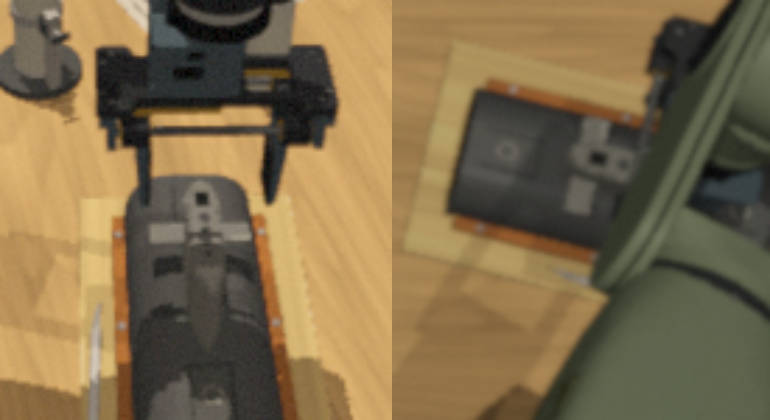

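Call:
play_rows:
  increments:
    - [0,0,-20,0,0]
    - [0,0,-20,0,0]
    - [0,0,-15,0,0]
    - [0,0,-10,0,0]
    - [0,0,-6,0,0]
    - [0,0,0,0,0]
    - [0,0,0,0,0]

```text
time_s: 13.65
ee_pos: [555.2, -303.2, 95.9]
ee_rot: [179.9, 0.0, 76.7]
force: [0.1, -0.6, 0.5]
gripper_width: 91.0
```

Run:
```python
from h import *
a=env.grab_frame("side")[:,:,::-1]; cv2.imwrite("pics/side4.png",a)
s=env.state();print(s['ee_pos'],s['ee_rot'],s['force'])
cv2.imwrite("pics/e2.png",cv2.resize(a[210:310,250:360],None,fx=6,fy=6))
```

```text
[ 555.22683234 -303.22707773   95.97821829] [1.79928179e+02 1.87813157e-02 7.66674483e+01] [-0.94690904 -0.17963508  1.38572185]
```

View pics/e2.png

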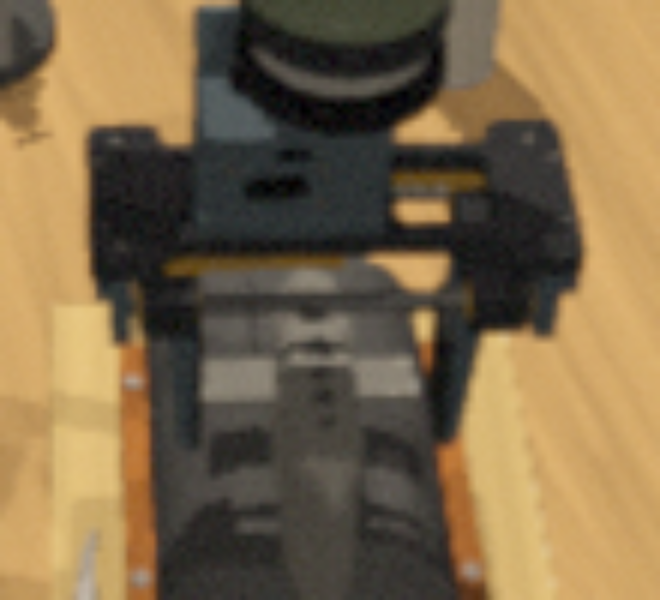

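Call:
play_rows:
  increments:
    - [0,0,0,0,0.4]
    - [0,0,0,0,0.6]
    - [0,0,0,0,0.8]
    - [0,0,0,0,1]
    - [0,0,0,0,1]
    - [0,0,0,0,1]
    - [0,0,0,0,1]
  newtons: 10

```text
time_s: 14.58
ee_pos: [555.0, -303.0, 95.4]
ee_rot: [180.0, 0.0, 76.7]
force: [-0.4, -0.3, -0.3]
gripper_width: 28.0
```

Width 28.0 mm and no side load: gripped on the flat sides. Firm up and lift.

Call:
play_rows:
  increments:
    - [0,0,0,0,1]
    - [0,0,0,0,1]
    - [0,0,2,0,1]
    - [0,0,3,0,1]
    - [0,0,4,0,1]
    - [0,0,6,0,1]
    - [0,0,8,0,1]
    - [0,0,12,0,1]
    - [0,0,15,0,1]
    - [0,0,20,0,1]
    - [0,0,20,0,1]
    - [0,0,20,0,1]
    - [0,0,10,0,1]
    - [0,0,0,0,1]
    - [0,0,0,0,1]
  newtons: 25

```text
time_s: 16.45
ee_pos: [554.4, -302.7, 214.6]
ee_rot: [-179.9, -0.0, 76.7]
force: [-0.3, 0.0, -0.6]
gripper_width: 27.7
```

Run:
```python
from h import *
a=env.grab_frame("side")[:,:,::-1]; cv2.imwrite("pics/side5.png",a)
b=env.grab_frame("top")[:,:,::-1]; cv2.imwrite("pics/top5.png",b)
s=env.state();print(s['ee_pos'],s['ee_rot'],s['force'],s['gripper_width'])
cv2.imwrite("pics/e3.png",np.hstack([cv2.resize(a[170:340,230:370],None,fx=2.8,fy=2.8),cv2.resize(b[140:310,320:455],None,fx=2.8,fy=2.8)]))
```

```text
[ 554.41725321 -302.7103806   214.38794551] [-1.79899378e+02 -3.21283806e-02  7.66718180e+01] [-0.88972504 -0.09083804 -1.65319038] 28.00600593599776
```

View pics/e3.png

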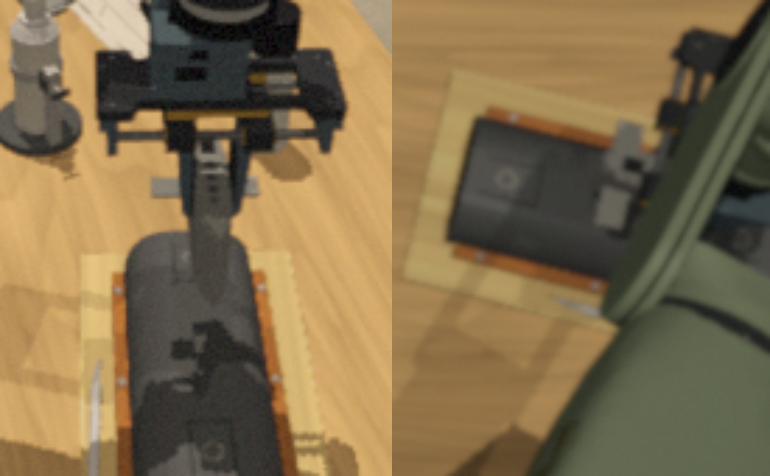

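Call:
play_rows:
  increments:
    - [0,0,20,0,1]
    - [0,0,25,0,1]
    - [-10,0,5,3,1]
    - [-17,-20,0,7,1]
    - [-17,-34,0,7,1]
    - [-17,-34,0,7,1]
    - [-17,-34,0,7,1]
    - [-17,-34,0,7,1]
    - [-17,0,0,7,1]

```text
time_s: 17.68
ee_pos: [441.7, -461.1, 263.7]
ee_rot: [-180.0, -0.1, 121.8]
force: [0.2, 0.7, -1.9]
gripper_width: 27.8
```

Call:
play_rows:
  increments:
    - [-3,20,0,5,1]
    - [-3,35,0,5,1]
    - [-3,35,0,5,1]
    - [-3,35,0,5,1]
    - [-3,35,0,5,1]
    - [-3,35,0,5,1]
    - [-3,35,0,5,1]
    - [-3,35,0,5,1]
    - [-3,35,0,5,1]
    - [-3,35,0,5,1]
    - [-3,35,0,5,1]
    - [-3,35,0,5,1]
    - [-3,35,0,5,1]
    - [0,35,0,3,1]
    - [0,35,0,0,1]
    - [0,35,0,0,1]
    - [0,35,0,0,1]
    - [0,35,0,0,1]
    - [0,20,0,0,1]
    - [0,0,0,0,1]

```text
time_s: 20.18
ee_pos: [403.5, 176.8, 264.8]
ee_rot: [-180.0, -0.1, -170.2]
force: [-0.3, 0.1, -0.9]
gripper_width: 28.1
```

Call:
play_rows:
  increments:
    - [8,24,0,0.5,1]
    - [10,30,0,0.5,1]
    - [10,30,-10,0.5,1]
    - [10,30,-20,0.2,1]
    - [7,20,-20,0,1]
    - [0,2.5,-20,0,1]
    - [0,0,-15,0,1]
    - [0,0,-10,0,1]
    - [0,0,-5,0,1]
    - [0,0,0,0,1]
    - [0,0,0,0,1]

```text
time_s: 21.55
ee_pos: [449.2, 312.6, 166.1]
ee_rot: [180.0, 0.1, -168.6]
force: [-0.2, -1.5, -0.7]
gripper_width: 28.0
```

Run:
```python
from h import *
a=env.grab_frame("side")[:,:,::-1]; cv2.imwrite("pics/side6.png",a)
b=env.grab_frame("top")[:,:,::-1]; cv2.imwrite("pics/top6.png",b)
s=env.state();print(s['ee_pos'],s['ee_rot'],s['force'],s['gripper_width'])
cv2.imwrite("pics/e4.png",cv2.resize(a[60:220,130:270],None,fx=3.7,fy=3.7));cv2.imwrite("pics/e5.png",cv2.resize(b[170:310,80:260],None,fx=4,fy=4))
```

```text
[449.16040845 312.67332223 165.97004322] [ 1.79968772e+02  6.73656391e-02 -1.68632135e+02] [ 0.01820027 -0.05710354 -1.63397478] 27.86295963303823
```

View pics/e4.png

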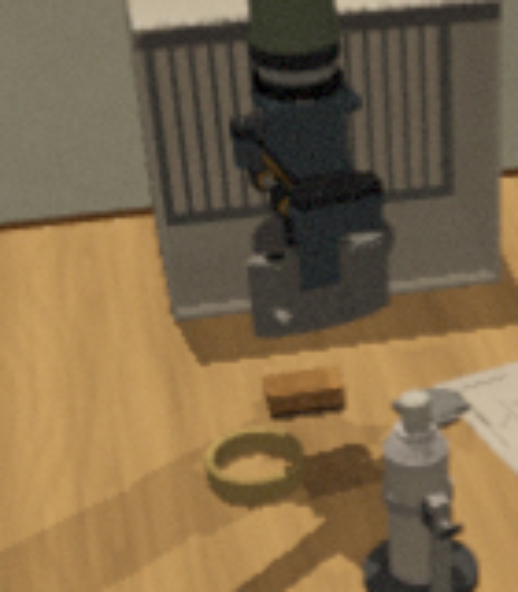

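View pics/e5.png

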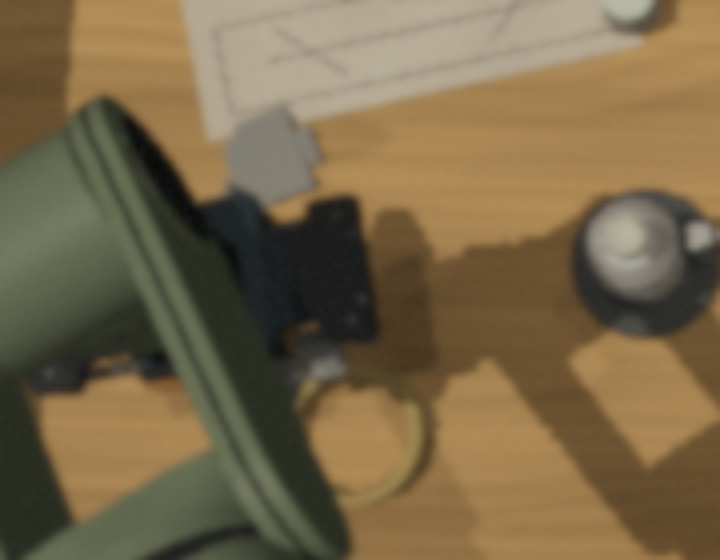

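Run:
```python
from h import *
np.set_printoptions(precision=1,suppress=True)
ee=np.array([449.2,312.65,166.0]);a=np.radians(191.4);n=np.array([np.cos(a),np.sin(a),0]);p=np.array([-n[1],n[0],0]);z=np.array([0,0,1])
c=ee-5.6*n+10.6*z; print('sail',c)
for nm,x,y,zz in [('nose top',65,0,36),('nose bot',65,0,-36),('tail top',-65,0,36),('tail bot',-65,0,-36),('plane port outer fwd',51,44,-6),('plane outer aft',29,44,-6)]:
    X=c+x*n+y*p+zz*z; print(nm,proj('side',X),proj('top',X))
b=cv2.imread("pics/side6.png")[110:165,185:245]
b=cv2.resize(b,None,fx=12,fy=12,interpolation=0)
for i in range(0,60,5): cv2.putText(b,str(185+i),(i*12,10),0,.35,(0,0,255))
for i in range(0,55,5): cv2.putText(b,str(110+i),(0,i*12+10),0,.35,(0,0,255))
cv2.imwrite("pics/e6.png",b)
b=cv2.imread("pics/top6.png")[245:280,145:175]
b=cv2.resize(b,None,fx=16,fy=16,interpolation=0)
for i in range(0,30,5): cv2.putText(b,str(145+i),(i*16,10),0,.35,(0,0,255))
for i in range(0,35,5): cv2.putText(b,str(245+i),(0,i*16+10),0,.35,(0,0,255))
cv2.imwrite("pics/e7.png",b)
```

```text
sail [454.7 313.8 176.6]
nose top [[196.2 130.4]] [[143.7 272.8]]
nose bot [[198.2 149.9]] [[151.5 273.3]]
tail top [[234.  122.3]] [[135.7 215.4]]
tail bot [[234.9 141.5]] [[143.9 219.3]]
plane port outer fwd [[206.  147.2]] [[166.5 263.7]]
plane outer aft [[212.6 145.7]] [[165.2 254.2]]
```

View pics/e6.png

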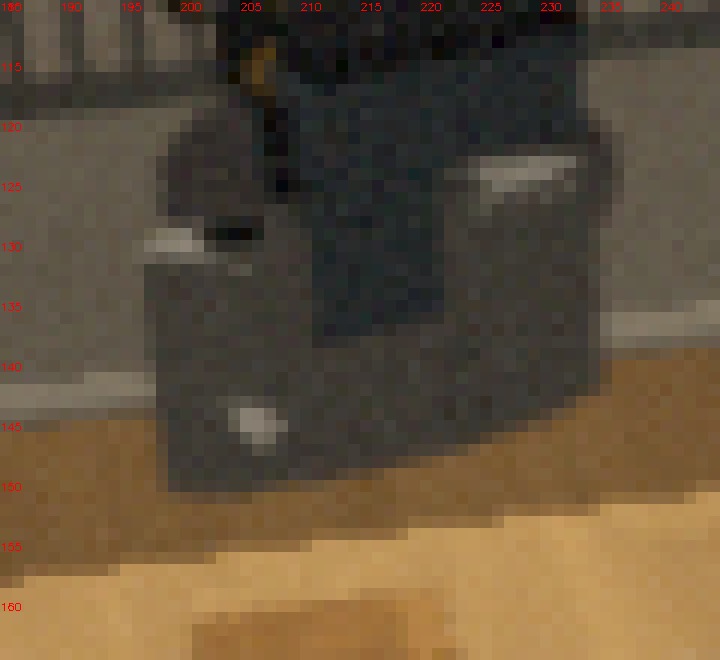

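View pics/e7.png

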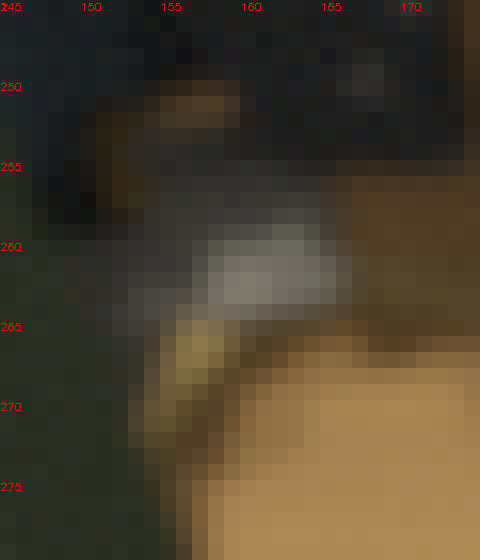

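Run:
```python
from h import *
np.set_printoptions(precision=1,suppress=True)
im=cv2.imread("pics/top0.png").astype(float).mean(2)
r=im[222:235,250:259]; w=np.clip(r-100,0,None); yy,xx=np.mgrid[222:235,250:259]
pc=((w*xx).sum()/w.sum(),(w*yy).sum()/w.sum()); print('post px',pc)
for z in (80,95,110,120):
    X=plane('top',pc,z); d=np.array([497.6,102.2])-X[:2]; print(z,X,np.degrees(np.arctan2(d[1],d[0])),np.linalg.norm(d),proj('side',X))
b=cv2.imread("pics/side0.png")[160:225,225:265]
b=cv2.resize(b,None,fx=9,fy=9,interpolation=0)
for i in range(0,40,5): cv2.putText(b,str(225+i),(i*9,10),0,.35,(0,0,255))
for i in range(0,65,5): cv2.putText(b,str(160+i),(0,i*9+8),0,.35,(0,0,255))
t=cv2.imread("pics/top0.png")[218:240,222:268].astype(float)
t=np.clip((t-60)*1.6,0,255).astype(np.uint8)
t=cv2.resize(t,None,fx=9,fy=9,interpolation=0)
for i in range(0,46,5): cv2.putText(t,str(222+i),(i*9,10),0,.35,(0,0,255))
for i in range(0,22,5): cv2.putText(t,str(218+i),(0,i*9+8),0,.35,(0,0,255))
o=np.zeros((590,790,3),np.uint8);o[:585,:360]=b;o[:t.shape[0],370:370+t.shape[1]]=t
cv2.imwrite("pics/e8.png",o)
```

```text
post px (np.float64(254.6259343516412), np.float64(227.92427689307766))
80 [510.3  64.   80. ] 108.3798762274093 40.20547544249053 [[249.8 201.6]]
95 [508.7  63.4  95. ] 105.99990582899075 40.338772774471 [[249.3 197.9]]
110 [507.2  62.8 110. ] 103.63965210716611 40.541144552928685 [[248.7 194. ]]
120 [506.1  62.4 120. ] 102.08089759873123 40.7139395836723 [[248.3 191.4]]
```

View pics/e8.png

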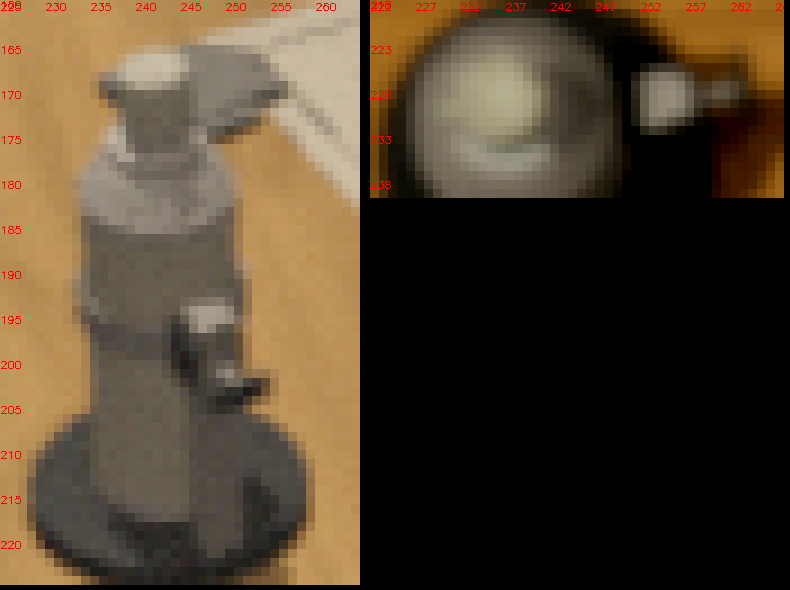

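Run:
```python
from h import *
np.set_printoptions(precision=1,suppress=True)
X=plane('side',(247.8,193.9),110);c=plane('side',(241.9,166.9),184);print(X,c,tri((254.6,227.9),(247.8,193.9)))
d=(c-X)[:2];print('side only',np.degrees(np.arctan2(d[1],d[0])))
im=cv2.imread("pics/side0.png").astype(float).mean(2)
def cen(im,x0,x1,y0,y1,t):
    r=np.clip(im[y0:y1,x0:x1]-t,0,None);yy,xx=np.mgrid[y0:y1,x0:x1];return ((r*xx).sum()/r.sum(),(r*yy).sum()/r.sum())
print(cen(im,243,252,191,198,125),cen(im,236,246,163,171,150))
tp=cv2.imread("pics/top0.png").astype(float)[...,0]
for t in (110,120,130,140): print(t,cen(tp,226,246,220,232,t))
np.set_printoptions(linewidth=200);print(cv2.imread("pics/top0.png")[222:236,226:244,0])
```

```text
[504.7  64.  110. ] [496.8  99.8 184. ] (array([505.8,  63. , 110.8]), np.float64(2.5928659211508527))
side only 102.51648675523032
(np.float64(247.79784366576817), np.float64(194.65229110512132)) (np.float64(241.36421725239617), np.float64(166.92172523961665))
110 (np.float64(234.82396389002872), np.float64(227.56216659827658))
120 (np.float64(235.14172661870504), np.float64(227.82877697841727))
130 (np.float64(235.5705024311183), np.float64(227.9967585089141))
140 (np.float64(236.27407407407406), np.float64(227.94074074074075))
[[ 77  75  71  76  88 100 109 113 114 116 117 116 112 109 106 101  99  93]
 [ 75  72  75  87  99 110 116 119 122 125 127 125 122 116 113 108 103  98]
 [ 72  76  89 101 111 118 123 126 129 132 134 131 126 121 116 111 105  98]
 [ 71  83 102 112 119 127 132 136 136 137 141 140 133 124 111 104  98  96]
 [ 76  94 110 119 125 132 138 140 142 142 146 146 140 128 114 102  93  88]
 [ 79  99 116 121 126 133 138 141 144 146 149 149 146 136 123 108  94  90]
 [ 83 103 117 121 126 132 136 140 143 148 150 149 148 140 129 111  98  90]
 [ 86 106 120 124 130 134 137 139 141 146 148 148 146 140 128 110  97  91]
 [ 87 107 119 126 132 133 135 137 140 142 145 145 143 138 123 108  97  92]
 [ 87 106 117 123 126 127 131 135 138 139 140 141 138 130 114 100  95  92]
 [ 87 105 117 119 121 127 130 133 135 136 135 132 128 116 103  96  96  90]
 [ 85 104 116 119 124 133 137 135 132 127 125 119 114 108 109 106  99  90]
 [ 80 101 115 120 124 133 140 143 138 129 123 119 120 125 130 122 106  95]
 [ 76  98 113 119 122 128 136 142 144 142 140 140 140 142 139 128 112 100]]
```

Call:
play_rows:
  increments:
    - [-2,-0.3,-1.3,0.6,1]
    - [-2.1,-0.2,-1.3,0.5,1]
    - [0,0,0,0,1]
    - [0,0,0,0,1]
    - [0,0,0,0,1]
    - [0,0,0,0,1]

```text
time_s: 22.4
ee_pos: [444.8, 312.0, 162.8]
ee_rot: [180.0, 0.0, -167.5]
force: [0.1, 0.2, -0.6]
gripper_width: 27.8
```

Run:
```python
from h import *
np.set_printoptions(precision=2,suppress=True)
a=env.grab_frame("side")[:,:,::-1]; cv2.imwrite("pics/side7.png",a)
b=env.grab_frame("top")[:,:,::-1]; cv2.imwrite("pics/top7.png",b)
s=env.state();print(s['time_s'],s['ee_pos'],s['ee_rot'],s['qvel'],s['gripper_width'])
a=np.radians(s['ee_rot'][2]);n=np.array([np.cos(a),np.sin(a),0])
c=s['ee_pos']-5.6*n+[0,0,10.6];o=np.array([493.9,118.1,174]);print(c,c-o,np.linalg.norm(c-o))
```

```text
22.5 [444.78 312.02 162.76] [ 179.99   -0.   -167.53] [-0.02  0.    0.01  0.1   0.01  0.08] 27.87372195942033
[450.25 313.23 173.36] [-43.65 195.13  -0.64] 199.95713245289704
```

View pics/side7.png

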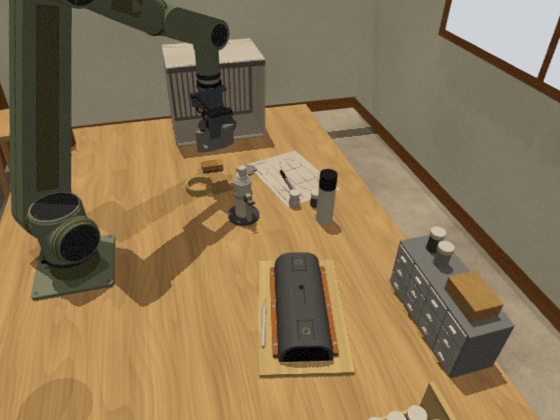

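View pics/top7.png

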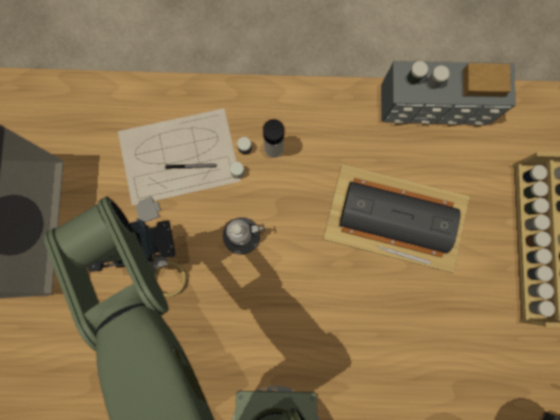

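```bash
python3 -c "
from workcell import env
print(env.job_done())"
```

```text
the job is handed in; nothing more can be done
None
```

I pressed the spray cap all the way down and let it spring back. Then I lifted the sail out of the deck and handed in with the arm holding it still in front of the nozzle.

**Cap:** the press bottomed out at about 11.5 N, and a picture afterwards showed the cap back up. I did not press it again, and later moves kept the sail away from it.

**Sail:** it is gripped on its flat sides at 25 N, with the jaws reading 27.9 mm against the 28 mm given. By calculation its middle is 200.0 mm from the nozzle hole and 0.6 mm below its level. It is upright with the port side facing the nozzle. A picture taken just before the last few-mm correction matched the predicted sail corners to within about 1 pixel (about 3 mm).

**Everything else:** the last pictures show the other things where they started, with the clock at 22.5 s.

**What disagreed or stayed uncertain:**
- **Fingertip height:** the fingertips stood about 33 mm higher than the stated tool frame implies. I saw this in the pictures, and contact with the cap confirmed it. I set the grasp height from that contact, and the final sail height from the known height of the sail in its slot.
- **Spray direction:** I took it as 102.5° from world x, judged from the steel post and only roughly from the spout. It could be off by 1–2°, which is about 4–7 mm sideways at the sail.
- **Wrong-way move:** one transfer move went the wrong way in y. It passed high over clear bench, touched nothing, and I corrected it.

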